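Fill the counterweight tube through the funnel

TASK

Push the bamboo drawer fully home against its stop, so that the clear tube stands under the orange funnel; then use the scoop with the blue handle to tip all four brass counterweights through the funnel into the tube, without touching the weights with the gripper. Then set the empty scoop down flat in the middle of its blue coaster again and let go, with the drawer still home and the headshells, gauge and brush left where they lie.

Things in the scene. Friction and masses are not known exactly. Their poses are not given: they have to be found in the camera images.
- drawer (a joint): How far the bamboo drawer is pulled out (along the station frame's -x), in m: 0 = fully home against its stop (the tube exactly under the funnel), at most 0.09. It slides stiffly (about 2 N) and stays where it is left.
- station: Fixed bamboo organiser base, 180 x 210 mm; origin on the desk under the funnel's axis. Its -x is where the drawer is pulled out, +x sends it home. Two steel posts, 89 mm left and right of the axis and 150 mm high, hold the orange funnel, which overhangs the drawer's tab: tilt the gripper to reach the tab.
- funnel_mouth (a point): Centre of the fixed orange funnel's rim, 180 mm above the desk; rim 144 mm across outside, 138 mm inside. A cone leads down to a stem of 50 mm inner diameter, whose end is 102 mm above the desk.
- drawer_tab (a point): Middle of the outer face (facing station -x, away from the tube) of the drawer's upright wooden tab, 45 mm above the desk; moves with the drawer. Tab: 12 mm thick along the slide, 50 wide, from 17 to 62 mm above the desk. The tube's axis is 91 mm behind this face.
- tube_floor (a point): Centre of the inner floor of the clear acrylic tube that stands fixed on the drawer: inner diameter 60 mm, outer 66 mm, 76 mm deep inside, rim 97 mm above the desk (5 mm below the funnel's stem end).
- coaster: Fixed round blue ceramic coaster, diameter 110 mm, 8 mm thick; origin at the centre of its underside on the desk.
- scoop: White plastic open-fronted scoop, 110 mm long, 60 wide, side walls 36 high and 3 thick, floor 4 thick, 0.15 kg empty; stands flat on the coaster. Origin: centre of its underside; +x to the open front lip, z up. At its back a blue upright plate handle: 12 mm thick along x, 50 wide along y, 36 to 88 mm above the underside, mid-plane at x = -49 mm.
- scoop_grip (a point): Point in the middle of the scoop's plate handle, at (-49, 0, 70) mm in the scoop's frame; pinch it here across its 12 mm thickness, along the scoop's x.
- scoop_lip (a point): Middle of the scoop's open front edge, on the floor's upper face, at (55, 0, 4) mm in the scoop's frame.
- weight1: Centre of a brass tonearm counterweight, a plain cylinder 22 mm in diameter and 16 mm high, 30 to 65 g; it starts standing in the scoop.
- weight2: Centre of a brass tonearm counterweight, a plain cylinder 22 mm in diameter and 16 mm high, 30 to 65 g; it starts standing in the scoop.
- weight3: Centre of a brass tonearm counterweight, a plain cylinder 22 mm in diameter and 16 mm high, 30 to 65 g; it starts standing in the scoop.
- weight4: Centre of a brass tonearm counterweight, a plain cylinder 22 mm in diameter and 16 mm high, 30 to 65 g; it starts standing in the scoop.
- headshell_red: Red plastic headshell, about 75 mm long and 20 mm high, loose on the desk; a bystander. Origin at the centre of its underside.
- headshell_black: Black plastic headshell, about 75 mm long and 20 mm high, loose on the desk; a bystander. Origin at the centre of its underside.
- gauge: Steel balance-beam gauge, beam 130 mm long, 36 mm high, loose on the desk; a bystander. Origin under its base.
- brush: Small brush, 130 mm long, lying loose on the desk; a bystander.

How it is judged:
By the outcome, as a careful person would: the job done as asked, in the order asked, and still so for the second after the job is handed in, with the robot touching nothing.
It also fails if it takes over 72 s, if anything falls off the work surface, if the arm or the gripper's body presses on something with over 40 N, if the wrist force passes 120 N, or if a joint passes its speed limit or range.

ROBOT

A 6-joint arm with a two-finger parallel gripper is mounted at the origin on the work surface. World frame = base frame: x ahead of the robot, y to its left, z up, the work surface at z = 0. Lengths are in m, angles in rad, forces in N, time in s.
With the tool pointing down it reaches from about 0.325 to 0.9 m from the base axis. Payload 3.5 kg.
Tool frame: the origin (TCP) lies midway between the tips of the shut fingers; the grasp point (between the pads) lies 19 mm behind it; z points along the fingers, y is the line along which they close (so a half turn about z gives the same grasp; the last joint's range is limited). The gripper opens to 85 mm and grips with 20 to 120 N. Pads are 22 mm wide; open, the fingers measure 114 mm over their backs; the gripper's body (76 mm by 85 mm) begins 54 mm behind the grasp point. The pads swing forward as they close: fully open they stand 13 mm farther back than shut.
Start: joints at [-1.339, 0.276, -0.026, 1.268, 0, 1.467], TCP at [0.205, -0.59, 0.204] pointing down, gripper open.
Joint ranges: [-3.12, 3.12], [-0.85, 1.88], [-1.08, 1.24], [-1.95, 2.15], [-1.57, 1.53], [-3.14, 3.14]. Speed limits (rad/s): [2.57, 2.57, 3.14, 3.14, 3.14, 3.14].

INTERFACE

Orientations are given as a unit quaternion [w, x, y, z].
In Python, from cell import state, grab_frame, camera_info, ctrl gives the robot as it stands.
- The arm moves only by the tool step_arm, never from a script. Its argument "commands" is a list of rows, each a list of 7 numbers: the shift along the tool's x, y, z in units of 60 mm (1.0 is 60 mm), then the turn, a rotation vector about the tool's x, y, z in units of 6 degrees (1.0 is 6 degrees), then the opening, from -1 (shut) to 1 (fully open). A call has 1 to 20 rows; each row is the pose to reach, as a shift and turn from the pose commanded when the call began, along the tool's axes at that moment; what a row does not reach only later rows make up. A row lasts 1/8 s, in which the tool goes at most 62.5 mm and 10.7 degrees, less where a joint would pass 70% of its speed; a pose out of reach is approached as far as the arm can. A call with a gripper value outside its range is refused whole. The fingers move at their own pace and stop on an object; "grip_force" is the grip in N (left out, the last holds). Time passes only in rows, so rows that repeat a pose let the fingers close. It gives the time, the measured TCP pose, the force, the opening and the grip force at its end, in the units of the state.
- state(): the state, without advancing time (a new reading comes with each control period).
- grab_frame(name): name is "side" or "top"; returns the picture (384x512x3 uint8, blue, green, red); there is no depth.
- camera_info(name): a dict with "mtx" (3x3 intrinsics, pixels), "extrinsics" (4x4, takes a point from camera to world coordinates). Camera axes: x right, y up, looking along -z (the intrinsics and any distortion apply to the point x, -y, -z); pixel columns grow to the right and rows downward; lengths in m; the calibration is good to about 2 mm. A picture is of the moment at which its call begins. camera_info takes no time and is no camera call.
- ctrl.job_done(): hands the job in; it is judged then, once.
The state is a dict: "t": time; "joint_positions": joint angles; "joint_vel": joint speeds; "joint_efforts": joint torques, N m; "position": TCP position; "ee_rot": TCP orientation; "contact_force": force on the tool from outside, world axes, zero at the start; "wrist_torque": the same for the moment, N m; "width": finger opening in m; "finger_force": force on a finger pad.
Only numpy, scipy, OpenCV 4.12 (cv2) and the standard library are available. Lean on these libraries where they do the work, as an engineer would, in place of code of your own. Each camera call takes 0.05 s, during which the arm holds its last target. There are 200 camera calls.

## Working session

There is one attempt and no reset: what is moved stays moved. The work goes in short steps, Python scripts to look and compute and a tool call to move; the robot and the scene stay as the last step left them, time stands still between calls to the robot, and variables do not carry over. Pictures are saved under pics/ and viewed, at most 10 in all, crops included, and the job is handed in when it is done.

Besides the shell and the picture viewer there is one more tool, called by a JSON object that holds its "name" and its "arguments", one argument or row to a line. step_arm: Moves the arm, as the interface text tells. Its arguments: {"type":"object","properties":{"commands":{"type":"array","items":{"type":"array","items":{"type":"number"}}},"grip_force":{"type":"number"}},"required":["commands"]}

```bash
mkdir -p pics; python3 - <<'E'
from cell import *
import cv2
for n in("top","side"):
    i=camera_info(n);print(n,i)
    cv2.imwrite(f"pics/{n}0.png",cv2.resize(grab_frame(n),(768,576),interpolation=cv2.INTER_CUBIC))
print(state())
E
```

```text
top {'mtx': array([[459.6329281 ,   0.        , 254.5623524 ],
       [  0.        , 459.6329281 , 192.37924655],
       [  0.        ,   0.        ,   1.        ]]), 'extrinsics': array([[ 0.01306035,  0.99484613, -0.10055146,  0.39515267],
       [-0.99966576,  0.01523475,  0.02088729,  0.06838584],
       [ 0.02231151,  0.10024506,  0.99471258,  1.2634738 ],
       [ 0.        ,  0.        ,  0.        ,  1.        ]])}
side {'mtx': array([[377.89203533,   0.        , 253.41970535],
       [  0.        , 377.89203533, 195.58740621],
       [  0.        ,   0.        ,   1.        ]]), 'extrinsics': array([[ 0.9982054 ,  0.0507784 , -0.03174169,  0.49736167],
       [-0.05685749,  0.63731647, -0.76850175, -0.81610314],
       [-0.01879379,  0.76892735,  0.63905987,  0.86938414],
       [ 0.        ,  0.        ,  0.        ,  1.        ]])}
{'t': 0.1, 'joint_positions': array([-1.33940703e+00,  2.77093702e-01, -2.77604171e-02,  1.26801056e+00,
       -1.79528136e-05,  1.46739539e+00]), 'joint_vel': array([-0.00137881, -0.00022567,  0.00371283, -0.0010041 , -0.00103436,
       -0.00136458]), 'joint_efforts': array([ 2.56567546e-04, -4.46707284e+01,  2.96129000e+01,  8.44759546e-03,
       -1.08004253e-04, -3.77385163e-06]), 'position': array([ 0.20516282, -0.58954645,  0.2026409 ]), 'ee_rot': array([-1.03148568e-03,  9.86021595e-01,  1.66614362e-01, -7.50941504e-05]), 'contact_force': array([-0.50901555, -0.35755226,  0.7589109 ]), 'wrist_torque': array([0.02558692, 0.03211075, 0.0117415 ]), 'finger_force': 0.0, 'width': 0.08497727173302123}
```

View pics/top0.png

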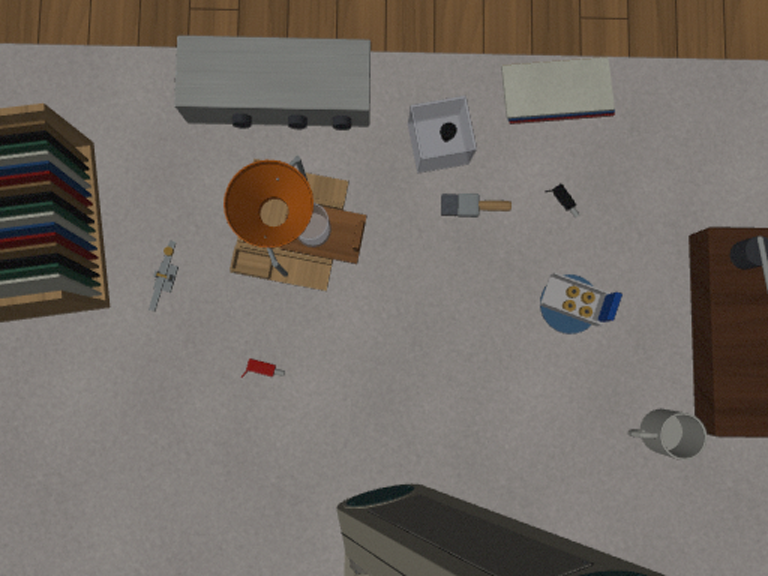

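View pics/side0.png

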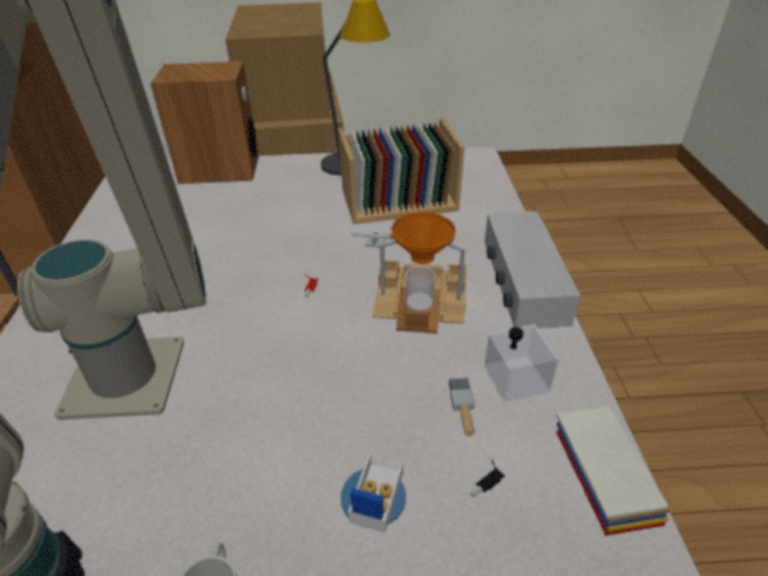

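Top view: the funnel rim is at (270,204), the tube at (313,225) and the drawer end at (362,235). Its slide axis points roughly along the image's right, which is world -y. The scoop is on the coaster around (570,300), with its blue handle at (610,306). I'll enlarge these for precise points.

```bash
cat > h.py <<'E'
from cell import *
import numpy as np, cv2
def proj(n,P):
    i=camera_info(n);E=i["extrinsics"];c=(np.atleast_2d(P)-E[:3,3])@E[:3,:3]
    c=c*[1,-1,-1];u=c@i["mtx"].T;return u[:,:2]/u[:,2:]
def ray(n,uv,z):
    i=camera_info(n);E=i["extrinsics"]
    d=np.linalg.inv(i["mtx"])@[uv[0],uv[1],1];d=E[:3,:3]@(d*[1,-1,-1])
    return E[:3,3]+d*(z-E[2,3])/d[2]
E
python3 - <<'E'
from h import *
a=grab_frame("top");b=grab_frame("side")
cv2.imwrite("pics/rawtop.png",a);cv2.imwrite("pics/rawside.png",b)
f=lambda m,x,y,w,h,s:cv2.resize(m[y:y+h,x:x+w],(w*s,h*s),interpolation=cv2.INTER_CUBIC)
# top: station 145..250 x 98..200 ; scoop
L=f(a,145,98,105,102,4); R=f(a,355,178,62,50,6)
S=f(b,230,135,95,95,4); T=f(b,220,300,60,60,6)
c=np.zeros((600,800,3),np.uint8)
c[:408,:420]=L; c[:300,424:796]=R; c[300:,424:784]=T[:300]
cv2.imwrite("pics/c1.png",c); cv2.imwrite("pics/c2.png",f(b,240,135,80,95,6))
hsv=cv2.cvtColor(a,cv2.COLOR_BGR2HSV)
for nm,im in(("top",a),("side",b)):
    hsv=cv2.cvtColor(im,cv2.COLOR_BGR2HSV)
    m=cv2.inRange(hsv,(5,200,60),(16,255,255))
    n,l,s,c=cv2.connectedComponentsWithStats(m);k=1+s[1:,4].argmax()
    cn=cv2.findContours((l==k).astype(np.uint8),0,1)[0][0]
    print(nm,"orange",s[k],cv2.fitEllipse(cv2.convexHull(cn)))
E
```

```text
top orange [ 150  107   59   58 2092] ((178.87167358398438, 135.43702697753906), (57.49848556518555, 58.56462860107422), 55.7286491394043)
side orange [262 142  40  33 909] ((281.18896484375, 157.0197296142578), (33.283531188964844, 39.547786712646484), 86.83621978759766)
```

View pics/c1.png

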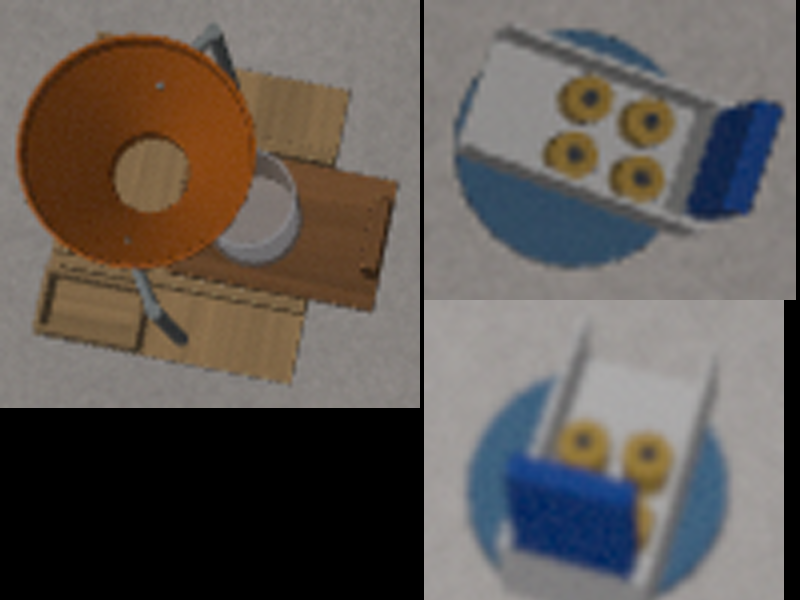

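View pics/c2.png

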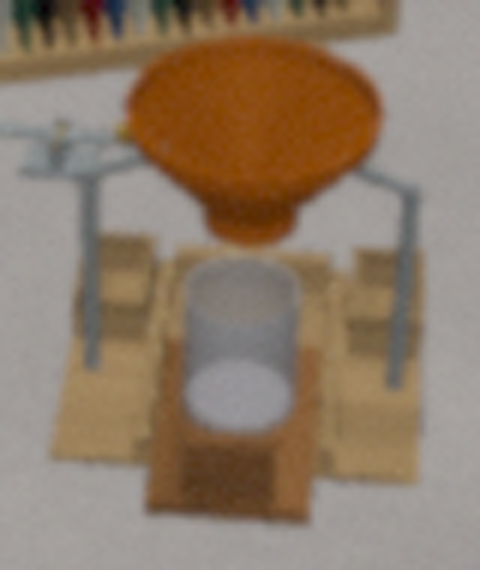

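The crops show the funnel, tube, tab strip (368–388 px at right) and the scoop with four weights near its rear. I'll fit the poses from picked points.

```bash
cat > fit.py <<'E'
from h import *
from scipy.optimize import least_squares
pk=lambda u,v,x0,y0,s,ox=0,oy=0:((u-ox+.5)/s-.5+x0,(v-oy+.5)/s-.5+y0)
A=lambda u,v:("top",pk(u,v,145,98,4)); B=lambda u,v:("top",pk(u,v,355,178,6,424)); C=lambda u,v:("side",pk(u,v,240,135,6)); D=lambda u,v:("side",pk(u,v,220,300,6,424,300))
def T(p,q): c,s=np.cos(p[2]),np.sin(p[2]); return np.array([p[0]+c*q[0]-s*q[1],p[1]+s*q[0]+c*q[1],q[2]])
def fit(obs,p0,pt):
    r=lambda p:np.ravel([proj(n,pt(p,q))[0]-uv for q,(n,uv) in obs])
    s=least_squares(r,p0,loss="soft_l1");print(np.round(s.x,4),"\n",np.round(r(s.x).reshape(-1,2),1).tolist());return s.x
sc=[((.055,-.03,.044),B(512,27)),((.055,.03,.044),B(458,150)),((-.055,.03,.044),B(688,235)),((-.055,-.025,.096),B(782,105)),((-.055,.025,.096),B(742,213)),((-.043,-.025,.096),B(752,102)),
 ((-.055,.025,.096),D(510,468)),((-.055,-.025,.096),D(636,487)),((-.055,.025,.044),D(513,550)),((-.055,-.025,.044),D(632,577)),((.055,-.03,.044),D(716,352)),((.055,.03,.044),D(587,320))]
p=fit(sc,[.4,-.35,1.6],T)
# station: params x,y,yaw,d
def S(p,q): o=np.array(q[:3]); o[0]-=p[3]*q[3]; return T(p,o)
st=[((0,0,.18,0),("top",(178.9,135.4))),((0,0,.18,0),C(255,120)),((0,0,.097,1),C(244,285)),((0,0,.021,1),C(240,395)),
 ((0,.089,.15,0),C(90,172)),((0,-.089,.15,0),C(408,192)),
 ((-.091,.025,.062,1),C(184,438)),((-.091,-.025,.062,1),C(275,438)),((-.091,-.025,.017,1),C(270,505)),((-.091,.025,.017,1),C(183,498)),((-.091,-.025,.062,1),A(388,197)),((-.091,.025,.062,1),A(366,277))]
q=fit(st,[.53,.25,1.4,.06],S)
a=cv2.imread("pics/rawtop.png");hsv=cv2.cvtColor(a,cv2.COLOR_BGR2HSV)
m=cv2.inRange(hsv[178:228,355:417],(95,90,30),(125,255,255))
L=cv2.fitEllipse(np.array([B(455,130)[1],B(458,178)[1],B(480,225)[1],B(520,257)[1],B(570,269)[1],B(630,255)[1],B(662,235)[1],B(665,75)[1],B(625,42)[1],B(580,30)[1]],np.float32))
print(L,ray("top",L[0],.008))
print("funnel",ray("top",(178.9,135.4),.18),"tab",S(q,(-.091,0,.045,1)),"grip",T(p,(-.049,0,.078)))
E
python3 fit.py
```

```text
[ 0.5059 -0.3056  1.2291] 
 [[-0.5, -0.6], [1.2, -0.2], [1.6, -0.1], [-0.5, 0.6], [0.1, 0.8], [0.1, -0.6], [-0.7, 0.5], [-0.4, 2.8], [0.0, -1.1], [0.7, -0.1], [0.7, -1.8], [-0.5, -1.9]]
[0.637  0.2198 1.3809 0.045 ] 
 [[3.6, 0.8], [-0.2, -0.8], [-0.1, 0.1], [-0.0, -0.9], [0.6, -3.5], [0.9, -3.6], [-0.4, -0.1], [-0.0, 1.0], [0.3, 0.1], [-0.4, 0.1], [-1.0, 0.5], [0.7, -1.2]]
((379.5103454589844, 202.57208251953125), (39.6734504699707, 40.33599090576172), 132.55157470703125) [ 0.49910085 -0.30282848  0.008     ]
funnel [0.63881214 0.22834347 0.18      ] tab [0.6113273  0.08628285 0.045     ] grip [ 0.4894441  -0.35174211  0.078     ]
```

```bash
cat >> fit.py <<'E'
print("----")
def S2(p,q): o=np.array(q[:3],float); o[0]-=p[3]*(q[3]==1); o[0]+=p[4]*(q[3]==2)+p[5]*(q[3]==3); return T(p,o)
F=("top",(179.2,135.9))
st2=[((0,0,.18,0),F),((0,0,.18,0),F),((0,0,.097,1),C(244,285)),((0,0,.021,1),C(240,395)),
 ((0,.089,.15,2),C(90,172)),((0,-.089,.15,2),C(408,192)),((0,.089,.15,2),A(150,310)),((0,-.089,.15,2),A(207,38)),
 ((0,.105,.015,3),A(292,381)),((0,-.105,.015,3),A(349,90)),
 ((0,.105,.015,3),C(55,455)),((0,-.105,.015,3),C(415,475)) ]+st[6:]
q=fit(st2,[.63,.228,1.38,.045,-.02,-.08],S2)
print("tab",S2(q,(-.091,0,.045,1)),"tube",S2(q,(0,0,.021,1)))
# front floor line / wall picks alone per camera for the scoop
fit(sc[:6],p,T);fit(sc[6:],p,T)
E
python3 fit.py | sed -n '/----/,$p'
```

```text
----Traceback (most recent call last):
  File "fit.py", line 30, in <module>
    q=fit(st2,[.63,.228,1.38,.045,-.02,-.08],S2)
  File "fit.py", line 8, in fit
    s=least_squares(r,p0,loss="soft_l1");print(np.round(s.x,4),"\n",np.round(r(s.x).reshape(-1,2),1).tolist());return s.x
    return func(*args, **kwargs)
    result = trf(vector_fun.fun, vector_fun.jac, x0, f0, J0, lb, ub, ftol, xtol,
                 gtol, max_nfev, x_scale, loss_function, tr_solver,
                 tr_options.copy(), verbose, callback=callback_wrapped)
    return trf_no_bounds(
        fun, jac, x0, f0, J0, ftol, xtol, gtol, max_nfev, x_scale,
        loss_function, tr_solver, tr_options, verbose, callback=callback)
    f_new = fun(x_new)
    self._update_fun()
    ~~~~~~~~~~~~~~~~^^
    self.f = self.fun_wrapped(xp_copy(self.x))
             ~~~~~~~~~~~~~~~~^^^^^^^^^^^^^^^^^
    return np.atleast_1d(self.fun(x))
                         ~~~~~~~~^^^
    return self.f(x, *self.args, **self.kwargs)
           ~~~~~~^^^^^^^^^^^^^^^^^^^^^^^^^^^^^^
  File "fit.py", line 7, in <lambda>
    r=lambda p:np.ravel([proj(n,pt(p,q))[0]-uv for q,(n,uv) in obs])
                         ~~~~^^^^^^^^^^^
  File "h.py", line 4, in proj
    i=camera_info(n);E=i["extrinsics"];c=(np.atleast_2d(P)-E[:3,3])@E[:3,:3]
ValueError: time passes only in moves, steps and waits
```

```bash
cat > h2.py <<'E'
E
sed -i 's/^from cell import \*/from cell import *\nimport functools\ncamera_info=functools.cache(camera_info)/' h.py; rm h2.py
python3 fit.py | sed -n '/----/,$p'
```

```text
----
[ 0.6373  0.2276  1.3931  0.0527 -0.022  -0.1051] 
 [[-0.0, 0.1], [-0.0, 0.1], [-0.3, 0.0], [-0.2, -0.9], [-0.3, -0.9], [0.5, -1.3], [0.1, 0.6], [0.7, -1.4], [0.0, 1.1], [0.7, -0.1], [-1.4, -1.6], [1.0, -0.8], [-0.2, -0.1], [0.2, 1.0], [0.5, 0.0], [-0.2, 0.2], [-1.0, 0.3], [0.8, -1.4]]
tab [0.61191295 0.08620437 0.045     ] tube [0.6279984  0.17577143 0.021     ]
[ 0.5058 -0.3049  1.2285] 
 [[-0.8, -0.6], [1.0, -0.2], [1.4, -0.0], [-0.7, 0.6], [-0.2, 0.8], [-0.1, -0.5]]
[ 0.506  -0.3066  1.2277] 
 [[-0.6, 0.9], [-0.3, 3.2], [0.0, -0.7], [0.7, 0.3], [0.8, -1.4], [-0.4, -1.5]]
```

```bash
cat > mv.py <<'E'
from cell import state
import numpy as np
from scipy.spatial.transform import Rotation as R
q=state()
P0=q["position"];R0=R.from_quat(q["ee_rot"],scalar_first=True)
print("t%.2f"%q["t"],"p",P0.round(4),"rotvec-x/z axes",R0.as_matrix()[:,0].round(3),R0.as_matrix()[:,2].round(3),"F",q["contact_force"].round(1),"w%.4f"%q["width"],"j",q["joint_positions"].round(2))
def ori(yx,tilt_about_y=0,tilt_about_x=0):
    """tool down with tool x at world angle yx (deg), then tilted about own axes"""
    a=np.radians(yx);x=np.array([np.cos(a),np.sin(a),0]);z=np.array([0,0,-1.]);
    return R.from_matrix(np.c_[x,np.cross(z,x),z])*R.from_euler("y",tilt_about_y,degrees=True)*R.from_euler("x",tilt_about_x,degrees=True)
def row(p,r):
    d=R0.inv().apply(np.array(p)-P0)/.06; w=(R0.inv()*r).as_rotvec(degrees=True)/6
    print(np.round(d,2).tolist(),np.round(w,2).tolist())
E
python3 - <<'E'
from mv import *
u=np.array([np.cos(1.393),np.sin(1.393),0]);tab=np.array([.612,.0865,0])
for s in(1,-1):
    o=ori(79.8,s*45);print(s,o.as_matrix()[:,2].round(2))
    if o.as_matrix()[1,2]>0:
        pre=tab-.04*u
        row([.205,-.59,.33],R0);row(pre+[0,0,.2],o);row(pre+[0,0,.037],o)
E
```

```text
t0.20 p [ 0.2052 -0.5898  0.203 ] rotvec-x/z axes [0.944 0.329 0.   ] [-0.     0.001 -1.   ] F [-0.4  0.2  0.2] w0.0856 j [-1.34  0.28 -0.03  1.27  0.    1.47]
1 [ 0.13  0.7  -0.71]
[-0.0, -0.0, -2.12] [0.0, 0.0, 0.0]
[9.78, -7.84, 0.06] [3.95, 6.76, -9.56]
[9.78, -7.83, 2.78] [3.95, 6.76, -9.56]
-1 [-0.13 -0.7  -0.71]
```

{"name": "step_arm", "arguments": {
  "commands": [
    [0,0,-1,0,0,0,-1],
    [0,0,-2,0,0,0,-1],
    [0.8,-0.6,-2,0.3,0.6,-0.8,-1],
    [1.6,-1.3,-2,0.7,1.1,-1.6,-1],
    [2.4,-2,-2,1,1.7,-2.4,-1],
    [3.2,-2.6,-2,1.3,2.2,-3.2,-1],
    [4,-3.2,-2,1.6,2.8,-4,-1],
    [4.8,-3.9,-2,2,3.4,-4.8,-1],
    [5.6,-4.5,-2,2.3,3.9,-5.5,-1],
    [6.4,-5.1,-2,2.6,4.5,-6.3,-1],
    [7.2,-5.8,-2,3,5,-7.1,-1],
    [8,-6.4,-2,3.3,5.6,-7.9,-1],
    [8.8,-7.1,-2,3.6,6.2,-8.7,-1],
    [9.8,-7.84,-2,3.95,6.76,-9.56,-1],
    [9.8,-7.84,-2,3.95,6.76,-9.56,-1],
    [9.8,-7.84,-1,3.95,6.76,-9.56,-1],
    [9.8,-7.84,0,3.95,6.76,-9.56,-1],
    [9.8,-7.84,0,3.95,6.76,-9.56,-1]
  ]
}}

```text
t: 2.45
position: [0.6022, 0.0482, 0.1994]
ee_rot: [-0.249, 0.71, 0.591, 0.29]
contact_force: [-0.3, 0.2, 0.0]
width: -0.0004
finger_force: 0.0
```

```bash
python3 - <<'E'
from mv import *
u=np.array([np.cos(1.393),np.sin(1.393),0]);tab=np.array([.612,.0865,0])
o=ori(79.8,45);pre=tab-.04*u
row(pre+[0,0,.037],o)
E
```

```text
t2.45 p [0.6022 0.0482 0.1994] rotvec-x/z axes [0.133 0.695 0.707] [ 0.118  0.697 -0.707] F [-0.3  0.2  0. ] w-0.0004 j [-0.41  0.33 -0.18  1.3   0.76  1.25]
[-1.92, 0.08, 1.91] [-0.07, 0.0, -0.08]
```

{"name": "step_arm", "arguments": {
  "commands": [
    [-0.7,0.03,0.7,0,0,0,-1],
    [-1.4,0.06,1.4,0,0,0,-1],
    [-1.92,0.08,1.91,0,0,0,-1],
    [-1.92,0.08,1.91,0,0,0,-1],
    [-1.75,0.08,2.08,0,0,0,-1],
    [-1.58,0.08,2.25,0,0,0,-1],
    [-1.46,0.08,2.37,0,0,0,-1],
    [-1.35,0.08,2.48,0,0,0,-1],
    [-1.24,0.08,2.59,0,0,0,-1],
    [-1.14,0.08,2.69,0,0,0,-1],
    [-1.04,0.08,2.79,0,0,0,-1],
    [-1.04,0.08,2.79,0,0,0,-1]
  ]
}}

```text
t: 3.95
position: [0.6239, 0.1198, 0.041]
ee_rot: [-0.245, 0.709, 0.593, 0.293]
contact_force: [0.1, 0.4, 0.2]
width: -0.0
finger_force: 0.0
```

```bash
python3 - <<'E'
from mv import *
u=np.array([np.cos(1.393),np.sin(1.393),0]);f=np.array([.637,.2276,0])
row(f-.099*u+[0,0,.037],ori(79.8,45))
print((P0-f)@u)
E
```

```text
t3.95 p [0.6239 0.1198 0.041 ] rotvec-x/z axes [0.125 0.697 0.706] [ 0.125  0.695 -0.708] F [0.1 0.4 0.2] w-0.0000 j [-0.28  0.48 -0.34  0.86  0.78  1.42]
[0.06, -0.1, 0.16] [-0.0, 0.02, 0.01]
-0.10841909226841036
```

{"name": "step_arm", "arguments": {
  "commands": [
    [0.03,-0.05,0.03,0,0,0,-1],
    [0.06,-0.1,0.06,0,0,0,-1],
    [0.1,-0.1,0.1,0,0,0,-1],
    [0.12,-0.1,0.12,0,0,0,-1],
    [0.12,-0.1,0.12,0,0,0,-1]
  ]
}}

```text
t: 4.58
position: [0.6201, 0.1304, 0.0413]
ee_rot: [-0.245, 0.709, 0.593, 0.293]
contact_force: [1.0, -1.2, 2.5]
width: 0.0003
finger_force: 1.2
```

```bash
python3 - <<'E'
from mv import *
import cv2
from h import *
u=np.array([np.cos(1.393),np.sin(1.393),0]);f=np.array([.637,.2276,0])
print((P0-f)@u, state()["contact_force"])
a=grab_frame("side");b=grab_frame("top")
c=np.hstack([cv2.resize(a[120:230,230:330],(400,440),interpolation=2),cv2.resize(b[90:200,140:240],(400,440),interpolation=2)])
cv2.imwrite("pics/push.png",c)
E
```

```text
t4.58 p [0.6201 0.1304 0.0413] rotvec-x/z axes [0.125 0.697 0.706] [ 0.125  0.695 -0.708] F [ 1.  -1.2  2.5] w0.0003 j [-0.27  0.47 -0.35  0.83  0.78  1.45]
-0.09864416958847626 [ 1.04529729 -1.18264402  2.45967507]
```

View pics/push.png

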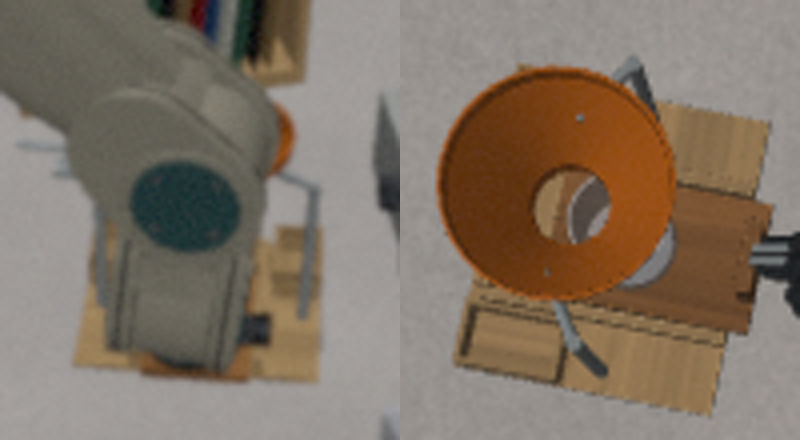

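{"name": "step_arm", "arguments": {
  "commands": [
    [0.03,0,0.03,0,0,0,-1],
    [0.06,0,0.06,0,0,0,-1],
    [0.09,0,0.09,0,0,0,-1],
    [0.12,0,0.12,0,0,0,-1]
  ]
}}

```text
t: 5.18
position: [0.6219, 0.1404, 0.0412]
ee_rot: [-0.245, 0.709, 0.593, 0.293]
contact_force: [0.5, -2.3, 3.4]
width: 0.0004
finger_force: 1.9
```

{"name": "step_arm", "arguments": {
  "commands": [
    [0.03,0,0.03,0,0,0,-1],
    [0.06,0,0.06,0,0,0,-1],
    [0.09,0,0.09,0,0,0,-1]
  ]
}}

```text
t: 5.55
position: [0.6232, 0.1479, 0.0412]
ee_rot: [-0.245, 0.709, 0.593, 0.293]
contact_force: [0.8, -2.2, 4.1]
width: 0.0001
finger_force: 2.0
```

```bash
python3 - <<'E'
from h import *
b=grab_frame("top")
cv2.imwrite("pics/push2.png",cv2.resize(b[90:190,140:240],(600,600),interpolation=2))
E
```

```text
(no output)
```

View pics/push2.png

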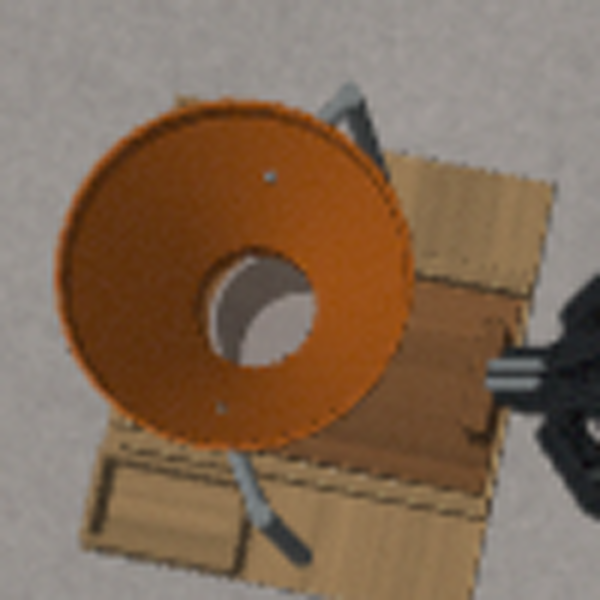

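{"name": "step_arm", "arguments": {
  "commands": [
    [0.03,0,0.03,0,0,0,-1],
    [0.05,0,0.05,0,0,0,-1]
  ]
}}

```text
t: 5.85
position: [0.6239, 0.1521, 0.0412]
ee_rot: [-0.245, 0.709, 0.593, 0.293]
contact_force: [2.0, -2.7, 4.0]
width: -0.0
finger_force: 2.1
```

{"name": "step_arm", "arguments": {
  "commands": [
    [0.03,0,0.03,0,0,0,-1],
    [0.05,0,0.05,0,0,0,-1]
  ]
}}

```text
t: 6.1
position: [0.6246, 0.1563, 0.0411]
ee_rot: [-0.245, 0.709, 0.593, 0.293]
contact_force: [1.2, -2.2, 3.4]
width: 0.0002
finger_force: 2.2
```

```bash
python3 - <<'E'
from mv import *
from h import *
f=np.array([.637,.2276,0]);u=np.array([np.cos(1.393),np.sin(1.393),0]);v=np.array([-u[1],u[0],0])
M=R0.as_matrix()
g=lambda P:((proj("top",P)-[140,90]+.5)*6-.5).round(0).tolist()
b=grab_frame("top")
cv2.imwrite("pics/push3.png",cv2.resize(b[90:190,140:240],(600,600),interpolation=2))
print("tcp",g(P0),"tipcorners",g(P0+.011*M[:,0]),g(P0-.011*M[:,0]))
for d in(0,.01,.02):print(d,[g(f+u*(-.091-d)+v*s+[0,0,.062]) for s in(.025,-.025)],"in",[g(f+u*(-.079-d)+v*s+[0,0,.062]) for s in(.025,-.025)])
print("tube axis floor rim",g(f+[0,0,.021]),g(f+[0,0,.097]),"stem",g(f+[0,0,.102]))
E
```

```text
t6.10 p [0.6246 0.1563 0.0411] rotvec-x/z axes [0.125 0.697 0.706] [ 0.125  0.695 -0.708] F [ 1.2 -2.2  3.4] w0.0002 j [-0.22  0.47 -0.36  0.79  0.78  1.51]
tcp [[440.0, 378.0]] tipcorners [[422.0, 371.0]] [[458.0, 385.0]]
0 [[[467.0, 433.0]], [[489.0, 324.0]]] in [[[440.0, 428.0]], [[462.0, 318.0]]]
0.01 [[[489.0, 438.0]], [[511.0, 328.0]]] in [[[462.0, 432.0]], [[485.0, 323.0]]]
0.02 [[[511.0, 442.0]], [[534.0, 332.0]]] in [[[485.0, 437.0]], [[507.0, 327.0]]]
tube axis floor rim [[287.0, 357.0]] [[265.0, 322.0]] stem [[263.0, 320.0]]
```

View pics/push3.png

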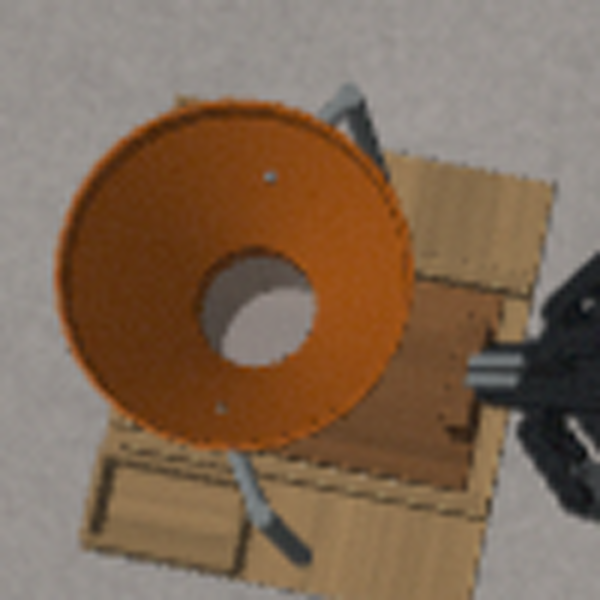

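{"name": "step_arm", "arguments": {
  "commands": [
    [0.02,0,0.02,0,0,0,-1],
    [0.03,0,0.03,0,0,0,-1]
  ]
}}

```text
t: 6.4
position: [0.6251, 0.1583, 0.041]
ee_rot: [-0.245, 0.709, 0.593, 0.293]
contact_force: [-1.0, -7.5, 6.6]
width: 0.0001
finger_force: 4.5
```

{"name": "step_arm", "arguments": {
  "commands": [
    [0.02,0,0.02,0,0,0,-1],
    [0.03,0,0.03,0,0,0,-1]
  ]
}}

```text
t: 6.65
position: [0.6254, 0.1586, 0.0408]
ee_rot: [-0.243, 0.711, 0.592, 0.291]
contact_force: [-5.6, -17.1, 12.3]
width: 0.0001
finger_force: 10.5
```

{"name": "step_arm", "arguments": {
  "commands": [
    [-0.3,0,-0.3,0,0,0,-1],
    [-0.9,0,-0.9,0,0,0,-1],
    [-1.0,0,-1.5,0,0,0,-1],
    [-0.6,0,-2.1,0,0,0,-1],
    [0.1,0,-2.8,0,0,0,0.4],
    [0.7,0,-3.4,0,0,0,0.4],
    [0.7,0,-3.4,0,0,0,0.4]
  ]
}}

```text
t: 7.52
position: [0.6064, 0.0483, 0.2185]
ee_rot: [-0.243, 0.708, 0.594, 0.294]
contact_force: [0.2, 0.4, -0.4]
width: 0.0541
finger_force: 0.0
```

```bash
python3 - <<'E'
from mv import *
o=ori(160.4)
row([.4894,-.3517,.25],o);row([.4894,-.3517,.15],o)
row([.5894,-.15,.25],ori(120,20))
E
```

```text
t7.53 p [0.6064 0.0483 0.2185] rotvec-x/z axes [0.122 0.699 0.705] [ 0.128  0.693 -0.709] F [ 0.2  0.4 -0.4] w0.0541 j [-0.41  0.31 -0.16  1.32  0.76  1.25]
[-4.53, -0.74, -5.24] [5.27, -6.14, -12.67]
[-5.7, -0.75, -4.06] [5.27, -6.14, -12.67]
[-1.97, 0.31, -2.7] [3.66, -3.95, -5.67]
```

{"name": "step_arm", "arguments": {
  "commands": [
    [-0.5,-0.1,-0.7,0.5,-0.6,-1.3,0.4],
    [-1,-0.15,-1.2,1.1,-1.2,-2.5,0.4],
    [-1.5,-0.25,-1.8,1.6,-1.8,-3.8,0.4],
    [-2,-0.3,-2.4,2.1,-2.5,-5.1,0.4],
    [-2.5,-0.4,-2.9,2.6,-3.1,-6.3,0.4],
    [-3,-0.5,-3.5,3.2,-3.7,-7.6,0.4],
    [-3.5,-0.6,-4.1,3.7,-4.3,-8.9,0.4],
    [-4,-0.65,-4.7,4.2,-4.9,-10.1,0.4],
    [-4.5,-0.7,-5.2,4.7,-5.5,-11.4,0.4],
    [-4.53,-0.74,-5.24,5.27,-6.14,-12.67,0.4],
    [-4.53,-0.74,-5.24,5.27,-6.14,-12.67,0.4],
    [-4.53,-0.74,-5.24,5.27,-6.14,-12.67,0.4]
  ]
}}

```text
t: 9.02
position: [0.4876, -0.3505, 0.2445]
ee_rot: [-0.004, 0.171, 0.985, 0.002]
contact_force: [-0.1, 0.2, -0.0]
width: 0.0596
finger_force: 0.0
```

```bash
python3 - <<'E'
from mv import *
o=ori(160.4)
row([.4894,-.3517,.16],o);row([.4894,-.3517,.059],o)
E
```

```text
t9.03 p [ 0.4876 -0.3505  0.2445] rotvec-x/z axes [-0.941  0.337  0.009] [-0.007  0.005 -1.   ] F [-0.1  0.2 -0. ] w0.0596 j [-0.73  0.22 -0.01  1.35 -0.   -0.39]
[-0.05, -0.01, 1.41] [0.02, -0.08, -0.02]
[-0.06, -0.02, 3.09] [0.02, -0.08, -0.02]
```

{"name": "step_arm", "arguments": {
  "commands": [
    [-0.05,-0.01,0.8,0,0,0,0.4],
    [-0.05,-0.01,1.6,0,0,0,0.4],
    [-0.05,-0.02,2.3,0,-0.08,0,0.4],
    [-0.06,-0.02,2.8,0,-0.08,0,0.4],
    [-0.06,-0.02,3.09,0,-0.08,0,0.4],
    [-0.06,-0.02,3.09,0,-0.08,0,0.4],
    [-0.06,-0.02,3.09,0,-0.08,0,0.4]
  ],
  "grip_force": 30
}}

```text
t: 9.9
position: [0.4913, -0.3541, 0.0618]
ee_rot: [0.003, 0.171, 0.985, -0.001]
contact_force: [0.1, 1.0, -0.2]
width: 0.0601
finger_force: 0.0
```

{"name": "step_arm", "arguments": {
  "commands": [
    [0,0,0,0,0,0,0],
    [0,0,0,0,0,0,-0.3],
    [0,0,0,0,0,0,-0.6],
    [0,0,0,0,0,0,-0.7],
    [0,0,0,0,0,0,-0.8],
    [0,0,0,0,0,0,-1],
    [0,0,0,0,0,0,-1]
  ]
}}

```text
t: 10.78
position: [0.4903, -0.3541, 0.0612]
ee_rot: [0.002, 0.171, 0.985, -0.001]
contact_force: [-2.7, -2.3, 5.0]
width: 0.0111
finger_force: 31.0
```

{"name": "step_arm", "arguments": {
  "commands": [
    [0,0,0,0,0,0,-1],
    [0,0,0,0,0,0,-1]
  ],
  "grip_force": 80
}}

```text
t: 11.02
position: [0.4905, -0.3541, 0.0614]
ee_rot: [0.002, 0.171, 0.985, -0.001]
contact_force: [-1.9, -2.5, 6.2]
width: 0.0092
finger_force: 78.5
```

```bash
python3 - <<'E'
from mv import *
from h import *
a=grab_frame("side");b=grab_frame("top")
c=np.hstack([cv2.resize(a[285:375,210:300],(400,400),interpolation=2),cv2.resize(b[165:240,350:425],(400,400),interpolation=2)])
cv2.imwrite("pics/grip.png",c)
E
```

```text
t11.03 p [ 0.4905 -0.3541  0.0614] rotvec-x/z axes [-0.942  0.336 -0.004] [ 0.004 -0.002 -1.   ] F [-1.9 -2.5  6.2] w0.0092 j [-0.73  0.35 -0.25  0.97  0.   -0.39]
```

View pics/grip.png

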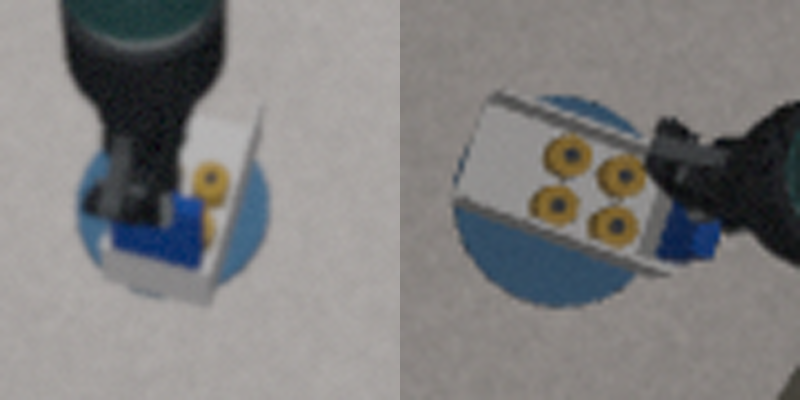

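{"name": "step_arm", "arguments": {
  "commands": [
    [0,0,-0.1,0,0,0,-1],
    [0,0,-0.3,0,0,0,-1],
    [0,0,-0.6,0,0,0,-1],
    [0,0,-1,0,0,0,-1],
    [0,0,-1,0,0,0,-1],
    [0,0,-1,0,0,0,-1]
  ]
}}

```text
t: 11.88
position: [0.4898, -0.3529, 0.1203]
ee_rot: [0.002, 0.171, 0.985, 0.0]
contact_force: [-0.4, 0.1, -3.7]
width: 0.0093
finger_force: 78.3
```

```bash
python3 - <<'E'
from mv import *
from h import *
q=state();print(q["wrist_torque"],q["finger_force"])
u=np.array([np.cos(1.228),np.sin(1.228),0])
G=P0-[0,0,.019]*0
s=G+[0,0,.019]+.049*u-[0,0,.07]
v=np.array([-u[1],u[0],0])
a=grab_frame("side");b=grab_frame("top")
for x,y,z in[(.055,-.03,.036),(.055,.03,.036),(-.055,.03,.036),(-.055,-.03,.036),(.055,-.03,0),(.055,.03,0)]:
    P=s+x*u+y*v+[0,0,z]
    for n,i in(("side",a),("top",b)):
        cv2.circle(i,tuple(int(round(k*8)) for k in proj(n,P)[0]),5,(0,0,255),-1,shift=3)
cv2.imwrite("pics/lift.png",np.hstack([cv2.resize(a[265:365,210:300],(400,440),interpolation=2),cv2.resize(b[165:240,350:425],(400,440),interpolation=2)]))
E
```

```text
t11.88 p [ 0.4898 -0.3529  0.1203] rotvec-x/z axes [-0.942  0.336 -0.003] [ 0.003 -0.    -1.   ] F [-0.4  0.1 -3.7] w0.0093 j [-0.73  0.29 -0.19  1.09  0.   -0.39]
[-0.06398033  0.07119802  0.04029561] 78.295360427378Traceback (most recent call last):
  File "<stdin>", line 5, in <module>
ValueError: operands could not be broadcast together with shapes (3,) (0,)
```

```bash
cat > pour.py <<'E'
from mv import *
C=np.array([.6375,.2277,0])
def tcp(phi,th,back,z):
    "tool pose with the lip `back` m before the funnel axis along phi, at height z"
    o=ori(phi+90,0,th);M=o.as_matrix();a=np.radians(phi)
    L=C-back*np.array([np.cos(a),np.sin(a),0])+[0,0,z]
    return L-.0494*M[:,2]-.104*M[:,1],o
E
python3 - <<'E'
from pour import *
row([.4905,-.352,.29],ori(160.4,0,-10))
print("transit end",tcp(95,-10,.02,.27)[0]);row(*tcp(95,-10,.02,.27))
E
```

```text
t11.88 p [ 0.4898 -0.3529  0.1203] rotvec-x/z axes [-0.942  0.336 -0.003] [ 0.003 -0.    -1.   ] F [-0.4  0.1 -3.7] w0.0093 j [-0.73  0.29 -0.19  1.09  0.   -0.39]
[-0.01, 0.02, -2.83] [-1.66, 0.03, -0.0]
transit end [0.64891725 0.09720026 0.30059009]
[0.01, 7.96, -3.0] [-1.64, 0.39, -4.09]
```

{"name": "step_arm", "arguments": {
  "commands": [
    [0,0,-0.1,-0.1,0,0,-1],
    [0,0,-0.3,-0.3,0,0,-1],
    [0,0,-0.6,-0.5,0,0,-1],
    [0,0,-0.9,-0.8,0,0,-1],
    [0,0,-1.2,-1.1,0,0,-1],
    [0,0,-1.6,-1.4,0,0,-1],
    [0,0,-2,-1.6,0,0,-1],
    [0,0,-2.4,-1.65,0,0,-1],
    [0,0.05,-2.7,-1.65,0,0,-1],
    [0,0.2,-2.9,-1.65,0,-0.1,-1],
    [0,0.45,-3,-1.65,0.05,-0.2,-1],
    [0,0.75,-3,-1.65,0.1,-0.4,-1],
    [0,1.1,-3,-1.65,0.1,-0.6,-1],
    [0,1.45,-3,-1.65,0.1,-0.8,-1],
    [0,1.8,-3,-1.65,0.1,-1,-1],
    [0,2.15,-3,-1.65,0.1,-1.2,-1],
    [0,2.5,-3,-1.65,0.1,-1.4,-1],
    [0,2.85,-3,-1.65,0.15,-1.6,-1],
    [0,3.2,-3,-1.65,0.15,-1.8,-1],
    [0,3.55,-3,-1.65,0.15,-2,-1]
  ]
}}

```text
t: 14.38
position: [0.5615, -0.1513, 0.3006]
ee_rot: [0.009, 0.065, 0.994, 0.086]
contact_force: [0.0, 0.5, -3.3]
width: 0.009
finger_force: 78.3
```

```bash
python3 - <<'E'
from pour import *
row(*tcp(95,-10,.02,.27))
E
```

```text
t14.38 p [ 0.5615 -0.1513  0.3006] rotvec-x/z axes [-0.991  0.131 -0.006] [ 0.028  0.17  -0.985] F [ 0.   0.5 -3.3] w0.0090 j [-0.47  0.19  0.06  1.49  0.17 -0.34]
[-0.9, 4.23, 0.75] [-0.02, 0.42, -2.05]
```

{"name": "step_arm", "arguments": {
  "commands": [
    [-0.05,0.25,0.05,0,0,-0.1,-1],
    [-0.12,0.55,0.1,0,0.05,-0.25,-1],
    [-0.19,0.9,0.16,0,0.1,-0.45,-1],
    [-0.27,1.25,0.22,0,0.1,-0.6,-1],
    [-0.34,1.6,0.28,0,0.15,-0.8,-1],
    [-0.42,1.95,0.35,0,0.2,-0.95,-1],
    [-0.49,2.3,0.41,0,0.2,-1.1,-1],
    [-0.56,2.65,0.47,0,0.25,-1.3,-1],
    [-0.64,3,0.53,0,0.3,-1.45,-1],
    [-0.71,3.35,0.59,0,0.35,-1.6,-1],
    [-0.78,3.65,0.65,0,0.35,-1.75,-1],
    [-0.84,3.9,0.69,0,0.4,-1.9,-1],
    [-0.88,4.1,0.73,0,0.4,-2,-1],
    [-0.9,4.2,0.75,0,0.42,-2.05,-1],
    [-0.9,4.23,0.75,0,0.42,-2.05,-1],
    [-0.9,4.23,0.75,0,0.42,-2.05,-1]
  ]
}}

```text
t: 16.38
position: [0.6486, 0.0954, 0.3004]
ee_rot: [-0.004, -0.043, 0.995, 0.086]
contact_force: [0.1, 0.0, -3.2]
width: 0.0092
finger_force: 78.3
```

```bash
python3 - <<'E'
from pour import *
for th,z in((-10,.22),(0,.2),(10,.19),(20,.185),(30,.182),(40,.18),(50,.18),(60,.18),(70,.18)):row(*tcp(95,th,.02,z))
from h import *
M=R0.as_matrix();tx,ty,tz=M.T;s=P0+.0534*tz+.049*ty
a=grab_frame("side");b=grab_frame("top")
for x,y,z in[(.055,-.03,.036),(.055,.03,.036),(-.055,.03,.036),(-.055,-.03,.036),(.055,-.03,0),(.055,.03,0)]:
    P=s+x*ty+y*tx-z*tz
    for n,i in(("side",a),("top",b)):
        cv2.circle(i,tuple(int(round(k*8)) for k in proj(n,P)[0]),6,(0,0,255),-1,shift=3)
cv2.imwrite("pics/pre.png",np.hstack([cv2.resize(a[90:200,230:330],(400,440),interpolation=2),cv2.resize(b[90:200,140:240],(400,440),interpolation=2)]))
E
```

```text
t16.38 p [0.6486 0.0954 0.3004] rotvec-x/z axes [-0.996 -0.085  0.001] [-0.015  0.171 -0.985] F [ 0.1  0.  -3.2] w0.0092 j [-0.04  0.31  0.2   1.49  0.17 -0.12]
[-0.01, -0.11, 0.82] [-0.02, -0.01, -0.02]
[-0.01, -0.0, 0.86] [1.65, -0.01, -0.02]
[-0.01, 0.19, 0.77] [3.31, -0.01, -0.02]
[-0.01, 0.43, 0.64] [4.98, -0.01, -0.02]
[-0.01, 0.71, 0.52] [6.65, -0.01, -0.01]
[-0.01, 1.02, 0.44] [8.31, -0.01, -0.01]
[-0.01, 1.35, 0.39] [9.98, -0.01, -0.01]
[-0.0, 1.68, 0.39] [11.65, -0.01, -0.01]
[-0.0, 2.01, 0.45] [13.31, -0.02, -0.01]
```

View pics/pre.png

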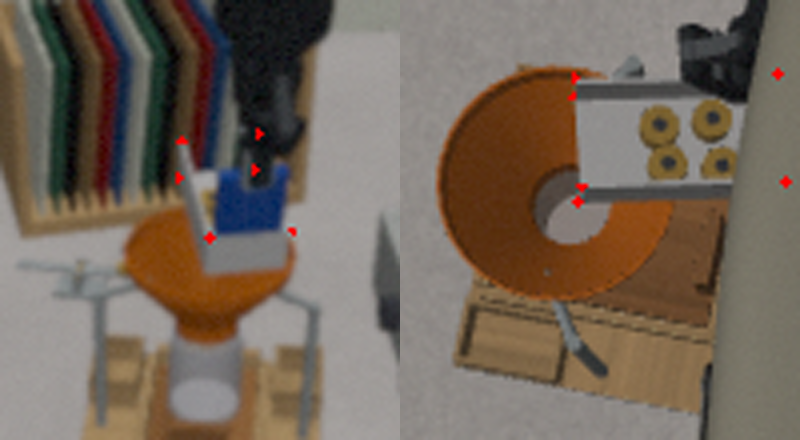

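{"name": "step_arm", "arguments": {
  "commands": [
    [0,-0.03,0.2,0,0,0,-1],
    [0,-0.06,0.4,0,0,0,-1],
    [0,-0.09,0.6,0,0,0,-1],
    [0,-0.11,0.8,0,0,0,-1],
    [-0.01,-0.08,0.83,0.6,0,0,-1],
    [-0.01,-0.05,0.85,1.1,0,0,-1],
    [-0.01,0,0.86,1.65,0,0,-1],
    [-0.01,0.06,0.83,2.2,0,0,-1],
    [-0.01,0.12,0.8,2.75,0,0,-1],
    [-0.01,0.19,0.77,3.3,0,0,-1],
    [-0.01,0.27,0.73,3.85,0,0,-1],
    [-0.01,0.35,0.69,4.4,0,0,-1],
    [-0.01,0.43,0.64,4.98,0,0,-1]
  ]
}}

```text
t: 18.1
position: [0.6462, 0.1285, 0.2662]
ee_rot: [0.007, -0.042, 0.984, -0.173]
contact_force: [-0.7, 0.0, -3.1]
width: 0.0089
finger_force: 78.4
```

```bash
python3 - <<'E'
from pour import *
for th,z in((25,.182),(30,.18),(35,.18),(40,.178),(50,.178),(60,.178),(70,.178)):row(*tcp(95,th,.02,z))
E
```

```text
t18.10 p [0.6462 0.1285 0.2662] rotvec-x/z axes [-0.996 -0.086  0.001] [ 0.028 -0.341 -0.94 ] F [-0.7  0.  -3.1] w0.0089 j [ 0.26  0.37  0.19  1.46 -0.34  0.19]
[0.0, 0.07, -0.11] [0.83, -0.02, -0.01]
[0.0, 0.17, -0.22] [1.67, -0.02, -0.01]
[0.0, 0.28, -0.35] [2.5, -0.02, -0.01]
[0.0, 0.4, -0.44] [3.33, -0.02, -0.0]
[0.0, 0.66, -0.65] [5.0, -0.02, -0.0]
[0.0, 0.95, -0.82] [6.67, -0.02, -0.0]
[0.0, 1.27, -0.93] [8.33, -0.02, 0.0]
```

Tip on gradually to 70° and hold.

{"name": "step_arm", "arguments": {
  "commands": [
    [0,0.03,-0.05,0.4,0,0,-1],
    [0,0.07,-0.11,0.83,0,0,-1],
    [0,0.12,-0.16,1.25,0,0,-1],
    [0,0.17,-0.22,1.67,0,0,-1],
    [0,0.22,-0.28,2.1,0,0,-1],
    [0,0.28,-0.35,2.5,0,0,-1],
    [0,0.34,-0.4,2.9,0,0,-1],
    [0,0.4,-0.44,3.33,0,0,-1],
    [0,0.49,-0.52,3.9,0,0,-1],
    [0,0.58,-0.59,4.5,0,0,-1],
    [0,0.66,-0.65,5,0,0,-1],
    [0,0.8,-0.74,5.8,0,0,-1],
    [0,0.95,-0.82,6.67,0,0,-1],
    [0,1.1,-0.88,7.5,0,0,-1],
    [0,1.27,-0.93,8.33,0,0,-1],
    [0,1.27,-0.93,8.33,0,0,-1],
    [0,1.27,-0.93,8.33,0,0,-1],
    [0,1.27,-0.93,8.33,0,0,-1]
  ]
}}

```text
t: 20.35
position: [0.6367, 0.2087, 0.287]
ee_rot: [0.031, -0.039, 0.823, -0.565]
contact_force: [-1.0, -0.3, -1.3]
width: 0.009
finger_force: 78.9
```

```bash
python3 - <<'E'
from pour import *
from h import *
b=grab_frame("top");a=grab_frame("side")
def brass(i,x0,x1,y0,y1):
    h=cv2.cvtColor(i[y0:y1,x0:x1],cv2.COLOR_BGR2HSV);m=cv2.inRange(h,(17,100,80),(28,255,255));n,l,s,c=cv2.connectedComponentsWithStats(m);return [(s[k,4],(c[k]+[x0,y0]).round(0).tolist()) for k in range(1,n) if s[k,4]>5]
print(brass(b,140,250,90,210));print(brass(a,250,310,130,225))
cv2.imwrite("pics/pour.png",np.hstack([cv2.resize(a[90:200,230:330],(400,440),interpolation=2),cv2.resize(b[90:200,140:240],(400,440),interpolation=2)]))
E
```

```text
t20.35 p [0.6367 0.2087 0.287 ] rotvec-x/z axes [-0.995 -0.099 -0.007] [ 0.095 -0.928 -0.359] F [-1.  -0.3 -1.3] w0.0090 j [ 0.61  0.81  0.49  2.15 -0.95  1.01]
[(np.int32(915), [210.0, 158.0]), (np.int32(29), [179.0, 146.0]), (np.int32(313), [168.0, 173.0])]
[(np.int32(75), [301.0, 135.0]), (np.int32(88), [259.0, 142.0]), (np.int32(935), [280.0, 198.0])]
```

```bash
python3 - <<'E'
from pour import *
for th,z in((60,.18),(45,.195),(30,.21),(15,.23),(0,.27)):row(*tcp(95,th,.02,z))
E
```

```text
t20.45 p [0.6365 0.2086 0.2867] rotvec-x/z axes [-0.995 -0.099 -0.007] [ 0.095 -0.929 -0.359] F [-0.4 -0.6 -0.3] w0.0091 j [ 0.61  0.81  0.49  2.15 -0.95  1.01]
[-0.04, -0.19, 0.11] [-1.49, 0.13, -0.01]
[-0.04, -0.5, 0.52] [-3.99, 0.14, 0.01]
[-0.03, -0.68, 0.93] [-6.49, 0.13, 0.02]
[-0.03, -0.81, 1.27] [-8.99, 0.13, 0.04]
[-0.03, -1.14, 1.44] [-11.49, 0.13, 0.06]
```

{"name": "step_arm", "arguments": {
  "commands": [
    [-0.02,-0.1,0.06,-0.75,0.07,0,-1],
    [-0.04,-0.19,0.11,-1.49,0.13,0,-1],
    [-0.04,-0.34,0.32,-2.75,0.13,0,-1],
    [-0.04,-0.5,0.52,-3.99,0.14,0,-1],
    [-0.03,-0.6,0.73,-5.25,0.13,0,-1],
    [-0.03,-0.68,0.93,-6.49,0.13,0,-1],
    [-0.03,-0.75,1.1,-7.75,0.13,0,-1],
    [-0.03,-0.81,1.27,-9,0.13,0,-1],
    [-0.03,-0.97,1.35,-10.2,0.13,0,-1],
    [-0.03,-1.14,1.44,-11.5,0.13,0,-1],
    [-0.03,-1.14,1.44,-11.5,0.13,0,-1]
  ]
}}

```text
t: 21.82
position: [0.6487, 0.1008, 0.3204]
ee_rot: [-0.001, -0.044, 0.999, -0.001]
contact_force: [0.0, 0.5, -1.3]
width: 0.0093
finger_force: 78.8
```

```bash
python3 - <<'E'
from mv import *
from h import *
row([.48,-.348,.3006],ori(160.4));row([.6,-.1,.3],ori(175))
b=grab_frame("top");a=grab_frame("side")
def brass(i,x0,x1,y0,y1):
    h=cv2.cvtColor(i[y0:y1,x0:x1],cv2.COLOR_BGR2HSV);m=cv2.inRange(h,(17,100,80),(28,255,255));n,l,s,c=cv2.connectedComponentsWithStats(m);return [(s[k,4],(c[k]+[x0,y0]).round(0).tolist()) for k in range(1,n) if s[k,4]>5]
print(brass(b,140,250,90,210))
cv2.imwrite("pics/pour2.png",np.hstack([cv2.resize(a[120:220,240:320],(400,500),interpolation=2),cv2.resize(b[90:190,140:240],(400,500),interpolation=2)]))
E
```

```text
t21.82 p [0.6487 0.1008 0.3204] rotvec-x/z axes [-0.996 -0.088  0.003] [-0.003 -0.003 -1.   ] F [ 0.   0.5 -1.3] w0.0093 j [ 0.06  0.3   0.25  1.52 -0.   -0.03]
[3.46, -7.2, 0.36] [-0.03, -0.02, 4.11]
[1.1, -3.26, 0.35] [-0.02, -0.03, 1.67]
[(np.int32(15), [177.0, 147.0]), (np.int32(293), [167.0, 173.0])]
```

View pics/pour2.png

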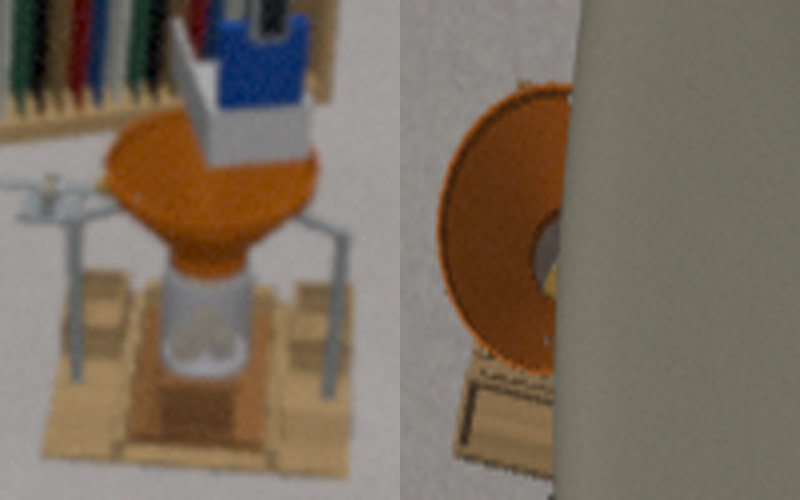

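```bash
python3 - <<'E'
from mv import *
from h import *
row([.55,-.2,.3],ori(165));
for n,(x0,x1,y0,y1) in(("top",(340,430,160,250)),("side",(210,300,290,370))):
    i=grab_frame(n);h=cv2.cvtColor(i[y0:y1,x0:x1],cv2.COLOR_BGR2HSV)
    m=cv2.inRange(h,(95,80,40),(125,255,255));k,l,s,c=cv2.connectedComponentsWithStats(m);j=1+s[1:,4].argmax()
    cn=cv2.findContours((l==j).astype(np.uint8),0,1)[0][0]
    e=cv2.fitEllipse(cv2.convexHull(cn));print(n,s[j],e,ray(n,np.array(e[0])+[x0,y0],.007 if n=="side" else .008))
E
```

```text
t21.93 p [0.648  0.1036 0.3187] rotvec-x/z axes [-0.996 -0.091  0.006] [-0.005 -0.003 -1.   ] F [ 0.3  1.5 -1.2] w0.0088 j [ 0.06  0.31  0.25  1.52 -0.   -0.03]
[2.09, -4.89, 0.33] [-0.03, -0.05, 3.37]
top [  20   23   40   39 1196] ((39.41413879394531, 42.27499771118164), (38.332366943359375, 39.28364944458008), 132.1403350830078) [ 0.49991848 -0.3025734   0.008     ]
side [  18   22   42   39 1312] ((38.44001770019531, 41.25767517089844), (39.326908111572266, 42.09743881225586), 82.9736099243164) [ 0.49769857 -0.30666646  0.007     ]
```

{"name": "step_arm", "arguments": {
  "commands": [
    [0.15,-0.4,0.04,0,0,0.2,-1],
    [0.4,-1.1,0.1,0,0,0.5,-1],
    [0.75,-1.9,0.2,0,0,1,-1],
    [1.1,-2.7,0.25,0,0,1.5,-1],
    [1.5,-3.5,0.3,0,0,2,-1],
    [1.9,-4.3,0.3,0,0,2.5,-1],
    [2.3,-5.1,0.35,0,0,3,-1],
    [2.7,-5.8,0.35,0,0,3.5,-1],
    [3.1,-6.5,0.35,0,0,3.9,-1],
    [3.35,-7,0.36,0,0,4.1,-1],
    [3.46,-7.2,0.36,0,0,4.11,-1],
    [3.46,-7.2,0.36,0,0,4.11,-1]
  ]
}}

```text
t: 23.52
position: [0.4817, -0.3443, 0.2977]
ee_rot: [-0.003, 0.168, 0.986, -0.001]
contact_force: [0.6, -0.1, -1.0]
width: 0.0089
finger_force: 78.8
```

```bash
python3 - <<'E'
from mv import *
u=np.array([np.cos(1.228),np.sin(1.228),0])
c=np.array([.4995,-.303,0])-.049*u
for z in(.15,.08,.066):row(c+[0,0,z],ori(160.4))
E
```

```text
t23.52 p [ 0.4817 -0.3443  0.2977] rotvec-x/z axes [-0.944  0.331  0.006] [-0.006 -0.001 -1.   ] F [ 0.6 -0.1 -1. ] w0.0089 j [-0.73  0.19  0.06  1.44 -0.   -0.39]
[-0.06, -0.06, 2.46] [-0.03, -0.06, 0.05]
[-0.07, -0.06, 3.63] [-0.03, -0.06, 0.05]
[-0.07, -0.06, 3.86] [-0.03, -0.06, 0.05]
```

{"name": "step_arm", "arguments": {
  "commands": [
    [0,-0.02,0.4,0,0,0,-1],
    [-0.03,-0.05,1.1,0,0,0,-1],
    [-0.06,-0.08,1.9,0,-0.06,0.05,-1],
    [-0.06,-0.08,2.6,0,-0.06,0.05,-1],
    [-0.07,-0.08,3.2,-0.03,-0.06,0.05,-1],
    [-0.07,-0.08,3.55,-0.03,-0.06,0.05,-1],
    [-0.07,-0.08,3.75,-0.03,-0.06,0.05,-1],
    [-0.07,-0.08,3.75,-0.03,-0.06,0.05,-1],
    [-0.07,-0.08,3.75,-0.03,-0.06,0.05,-1]
  ]
}}

```text
t: 24.65
position: [0.4837, -0.3515, 0.0744]
ee_rot: [0.002, 0.17, 0.985, -0.001]
contact_force: [0.1, 0.6, -1.1]
width: 0.0091
finger_force: 78.8
```

```bash
python3 - <<'E'
from mv import *
u=np.array([np.cos(1.228),np.sin(1.228),0])
c=np.array([.499,-.304,0])-.049*u
for z in(.0625,):row(c+[0,0,z],ori(160.4))
E
```

```text
t24.65 p [ 0.4837 -0.3515  0.0744] rotvec-x/z axes [-0.942  0.335 -0.003] [ 0.003 -0.002 -1.   ] F [ 0.1  0.6 -1.1] w0.0091 j [-0.74  0.32 -0.25  0.99  0.   -0.39]
[0.03, 0.02, 0.2] [-0.01, 0.03, 0.0]
```

{"name": "step_arm", "arguments": {
  "commands": [
    [0.03,0.02,0.1,0,0,0,-1],
    [0.03,0.02,0.16,0,0,0,-1],
    [0.03,0.02,0.19,0,0,0,-1],
    [0.03,0.02,0.19,0,0,0,-1]
  ]
}}

```text
t: 25.15
position: [0.4812, -0.3495, 0.0617]
ee_rot: [0.001, 0.171, 0.985, -0.0]
contact_force: [-0.0, -0.7, -1.5]
width: 0.0093
finger_force: 78.8
```

{"name": "step_arm", "arguments": {
  "commands": [
    [0.03,0,0.01,0,0,0,-1],
    [0.03,0,0.02,0,0,0,-1],
    [0.03,0,0.02,0,0,0,-1]
  ]
}}

```text
t: 25.52
position: [0.48, -0.3493, 0.0614]
ee_rot: [0.001, 0.171, 0.985, -0.001]
contact_force: [-0.6, 0.2, 4.0]
width: 0.0091
finger_force: 79.4
```

{"name": "step_arm", "arguments": {
  "commands": [
    [0,0,-0.03,0,0,0,-1],
    [-0.04,0,-0.03,0,0,0,-1],
    [-0.04,0,-0.02,0,0,0,-1],
    [-0.04,0,-0.005,0,0,0,-1],
    [-0.04,0,-0.005,0,0,0,-1]
  ]
}}

```text
t: 26.15
position: [0.4819, -0.3499, 0.0614]
ee_rot: [0.001, 0.171, 0.985, -0.001]
contact_force: [-1.7, 1.1, 4.4]
width: 0.0088
finger_force: 79.5
```

{"name": "step_arm", "arguments": {
  "commands": [
    [0,0,0,0,0,0,-0.6],
    [0,0,0,0,0,0,-0.4],
    [0,0,0,0,0,0,-0.2],
    [0,0,0,0,0,0,0],
    [0,0,0,0,0,0,0.2],
    [0,0,0,0,0,0,0.2],
    [0,0,0,0,0,0,0.2]
  ],
  "grip_force": 20
}}

```text
t: 27.02
position: [0.4819, -0.3497, 0.0609]
ee_rot: [0.001, 0.171, 0.985, -0.0]
contact_force: [0.8, -0.3, 0.1]
width: 0.0512
finger_force: 0.0
```

{"name": "step_arm", "arguments": {
  "commands": [
    [0,0,-0.3,0,0,0,0.2],
    [0,0,-0.8,0,0,0,0.2],
    [0,0,-1.6,0,0,0,0.2],
    [0,0,-2.5,0,0,0,0.2],
    [0.7,-1,-3.2,0,0,0,0.2],
    [1.3,-1.8,-3.5,0,0,0,0.2],
    [2,-2.5,-3.5,0,0,0,0.2],
    [2.7,-3.2,-3.5,0,0,0,0.2],
    [2.7,-3.2,-3.5,0,0,0,0.2],
    [2.7,-3.2,-3.5,0,0,0,0.2]
  ]
}}

```text
t: 28.28
position: [0.2642, -0.4762, 0.2716]
ee_rot: [0.001, 0.171, 0.985, -0.001]
contact_force: [0.6, -0.8, -0.0]
width: 0.0512
finger_force: 0.0
```

```bash
python3 - <<'E'
from mv import *
from h import *
b=grab_frame("top");a=grab_frame("side");A0=cv2.imread("pics/rawtop.png")
def comps(i,x0,x1,y0,y1,lo,hi,mn=5):
    h=cv2.cvtColor(i[y0:y1,x0:x1],cv2.COLOR_BGR2HSV);m=cv2.inRange(h,lo,hi);n,l,s,c=cv2.connectedComponentsWithStats(m);return [(int(s[k,4]),(c[k]+[x0,y0]).round(1).tolist()) for k in range(1,n) if s[k,4]>mn]
Y=((15,90,60),(30,255,255))
print("brass scoop before/after",comps(A0,350,425,170,240,*Y),comps(b,350,425,170,240,*Y))
print("brass funnel",comps(b,145,215,100,170,(18,90,60),(30,255,255)))
H=((110,150,50),(125,255,255))
print("handle blue",comps(A0,350,425,170,240,*H),comps(b,350,425,170,240,*H))
W=((0,0,165),(180,45,255))
print("scoop white",comps(A0,350,425,170,240,*W,60),comps(b,350,425,170,240,*W,60))
d=cv2.absdiff(A0,b).max(2)>40;n,l,s,c=cv2.connectedComponentsWithStats(cv2.morphologyEx(d.astype(np.uint8),2,np.ones((2,2))))
print([s[k].tolist() for k in range(1,n) if s[k,4]>8])
E
```

```text
t28.27 p [ 0.2642 -0.4762  0.2716] rotvec-x/z axes [-0.941  0.338 -0.003] [ 0.002 -0.002 -1.   ] F [ 0.6 -0.8 -0. ] w0.0512 j [-1.18  0.1  -0.1   1.37  0.   -0.84]
brass scoop before/after [(45, [381.5, 194.1]), (48, [391.6, 198.1]), (46, [379.2, 203.2]), (48, [390.2, 207.1])] []
brass funnel [(39, [188.5, 143.4]), (46, [179.6, 146.1]), (6, [165.5, 167.8])]
handle blue [(6, [408.0, 196.8]), (60, [404.4, 205.1]), (8, [407.1, 210.1])] [(65, [403.5, 207.8])]
scoop white [] []
[[175, 134, 14, 13, 92], [200, 143, 21, 22, 302], [219, 142, 26, 35, 581], [368, 187, 11, 5, 23], [378, 193, 12, 7, 56], [398, 195, 5, 5, 15], [388, 197, 9, 7, 48], [404, 196, 12, 4, 35], [361, 201, 35, 17, 245], [398, 213, 10, 6, 37], [491, 294, 21, 21, 307], [269, 324, 173, 60, 4101], [213, 339, 84, 45, 1844]]
```

```bash
python3 - <<'E'
from h import *
a=grab_frame("side");b=grab_frame("top")
f=np.array([.637,.2276,0]);print(proj("side",[f+[0,0,.021],f+[0,0,.097]]).round(0).tolist())
print((a.astype(int)[...,2]-a[...,0])[176:200,270:292:1])
print((b.astype(int)[...,2]-b[...,0])[129:155,172:198])
E
```

```text
[[280.0, 190.0], [281.0, 173.0]]
[[44 42 21  3 -1  4 10 17 20 28 36 39 41 36 24 18 13  3 -2 -1  7 15]
 [54 50 22  4 -1  1  3  7  6 10 15 14 16 13 10  7  5  1  0  3 18 39]
 [55 43 18  0  0  0 -1  1  0  2  2  0  2  3  5  2  0 -1  0  5 25 50]
 [51 42 17  3 -1 -3 -1 -1 -2 -3 -3  0 -2 -1  0 -2 -1  0  1  4 22 46]
 [53 47 19  2 -2 -1  1 -1 -2 -3  2  1  0 -1  0 -1  0 -1  2  5 23 47]
 [70 55 22  1  0 -2 -1  0  0  6 11 12 10  8  1 -1 -1 -1 -1  5 28 49]
 [73 59 23  1  0 -2  0 -1  5 13 17 18 15 12  5  0  1  0  0 12 37 61]
 [70 58 21  2  0 -1 -1  4 10 17 18 16 15 14  8  1  1 -1  1 13 41 67]
 [70 53 20  6 -1  0  2  9 16 18 17 15 13 13  6  6  1  2  1 13 42 71]
 [69 58 21  3  0  7 10 13 19 19 17 13 11 17 16 14  5  3  4 17 45 74]
 [73 58 20  6  6 14 16 14 13 15 15 14 13 18 19 16 12  5  2 16 49 73]
 [73 53 20  2 10 17 14 13 14 14 13 13 16 16 18 16 13  3  4 17 48 74]
 [73 54 17  2  8 19 18 15 16 14 14 12 10 13 14 15 10  3  2 16 50 74]
 [74 52 14  0  8 12 17 15 12 11  9 10 11  6  3 11  9  2  1 16 57 76]
 [73 53 14  2  7 11 14 14 14  9  6  7  9  5  3  8  6  2  2 20 56 78]
 [73 55 21  6  3  9 13 12 11  3 
[... 2724 characters left out ...]
27  58  87
  106 112 102 106 110 105 117 106]
 [ 74  66  68  74  62  56  67  72  73  45  18  16  15  44  72  68 109 105
  103 102 105 107 104 109 111 107]
 [ 70  74  75  70  77  81  69  65  66  41  26  19  31  78  85 103 100 102
   97 109 104 104 106 102 106 105]
 [ 73  72  75  75  72  74  81  76  88  93  70  98  90  93  91  90  91 102
   98 107 102 110 105 107 103 111]
 [ 77  72  70  78  74  77  82  83  77  81  85  93  92  85  94 100 102  98
  106 103 105 108 107 106 105 112]
 [ 77  67  75  77  79  79  75  79  90  86  87  90  94  90  98  96  97 102
   99  99 102 106 104 104 111 107]
 [ 77  80  75  78  78  81  85  80  89  86  86  85  89  94  96  95  91 101
  101 103 102 108  98 109 106 103]]
```

```bash
python3 -c "
from cell import ctrl
print(ctrl.job_done())"
```

```text
the job is handed in; nothing more can be done
None
```

I handed the job in at about 28 s. The drawer is home against its stop, and the empty scoop is flat in the middle of its coaster with the gripper clear. At least three weights are plainly in the tube; I take the fourth to be hidden behind them, since the scoop is empty and no brass shows elsewhere. The headshells, gauge and brush look unmoved in the top picture.

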